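Brush out the grease reservoir before refilling

TASK

Take the red-handled brush from the tool rack and clean the bore of the open grease reservoir leaning in the vise: three full up-and-down strokes, each going down until the end tuft bears on the follower piston inside and back up until the end of the brush is just below the mouth. Be gentle: the follower has stopped at an unknown depth and must not be pushed down. Then hang the brush back in the middle slot of the rack, let go, and leave everything else where it is.

Things in the scene. Friction and masses are not known exactly. Their poses are not given: they have to be found in the camera images.
- brush: Bore brush, 186 mm long, about 0.1 kg. Origin on its axis at the underside of the red collar, z along the handle (up while it hangs). Collar 28 mm across, z 0 to 6 mm; red handle of square section, 18 mm across flats (facing x and y), z 6 to 74 mm (grip it here, about 60 N); wire stem 6 to 7 mm across below the collar. Head and tuft: see the points. It hangs by its collar in the rack's middle slot.
- brush_head (a point): Middle of the brush's round-ended white nylon head, at z -70 mm of the brush, on its axis. The head is 44 mm across and runs from z -40 to -100 mm; its bristles are soft, so it slides into the 44 mm bore and rubs it all round with some 1 to 4 N of drag.
- brush_tip (a point): Centre of the end of the brush's end tuft (24 mm across, beyond the head), on its axis, at z -112 mm of the brush while nothing presses on it. The tuft springs back into the head along the brush axis by up to 10 mm: it starts to move at 1 N and takes 0.8 N more for each mm (9 N fully in).
- reservoir: Grease reservoir: open aluminium tube, 54 mm outside, bore 44 mm, 110 mm long, with the vise head whose orange soft jaws hold it; locked, leaning 11 to 29 degrees with its mouth roughly towards the robot. Origin on the bore axis in the vise's ball, 128 mm below the mouth; z along the bore to the mouth; y along the vise's screw.
- mouth (a point): Centre of the reservoir's open mouth, on the bore axis, 128 mm from reservoir's origin (same axes), about 0.15 to 0.17 m above the bench. Inside, 55 to 85 mm below the mouth, is the black follower piston, flat-topped and square to the bore; its depth differs each time, is not reported and is hard to see. It slides down if pushed with about 25 N.
- rack: Fixed MDF tool rack, 100 mm deep (x), 260 mm wide (y), 135 mm high; origin at the centre of its underside, front towards its own -x. Its 6 mm shelf (top at z 135 mm) has three slots, centred at y -85, 0 and 85 mm. Under the shelf it is open in front, between cheeks at y -124 and 124 mm and a low back brace (x 39 mm, 32 mm high). The slot at y -85 mm is empty.
- rack_slot (a point): Point in the rack's middle slot where the brush belongs, on the shelf's top face (x -22, y 0, z 135 mm of the rack; its axes are the rack's). The slot is 14 mm wide (y) and runs from the open front edge, at x -50 mm of the rack, back to x -9 mm.
- driver: Bystander: hex driver hanging in the rack's slot at y 85 mm; black handle 27 mm across and 78 mm high above the shelf, shaft 5 mm across, 100 mm long below. Origin on its axis where handle meets shaft.
- cap: Bystander: the reservoir's aluminium screw cap, 62 mm across, 20 mm high, open side up. Origin at the centre of its underside.
- tub: Bystander: white grease tub with yellow lid, 64 mm across, 62 mm high. Origin at the centre of its underside.
- wheel: Bystander: black rubber robot wheel lying flat, 97 mm across, 40 mm high. Origin at the centre of its underside.
- can: Bystander: slim drink can, 52 mm across, 150 mm high. Origin at the centre of its underside.
- pliers: Bystander: pliers with red grips lying flat, 150 mm long, 15 mm high. Origin about mid-length at bench height, x towards the jaws.
- gearmotor: Bystander: yellow gear motor lying flat, 67 mm long, 21 mm high. Origin under the yellow gearbox, x towards the motor.

How it is judged:
On the way, in this order (a step that is already met when the one before it is completed fails the run):
1. the end tuft has been pressed onto the follower inside the bore, the first time (tuft pushed in by more than 1.5 mm) (x of brush_tip in the frame of mouth between -0.022 and 0.022 m and y of brush_tip in the frame of mouth between -0.022 and 0.022 m and z of brush_tip in the frame of mouth below -0.045 m and z of brush_tip in the frame of brush above -0.1105 m), for 0.06 s.
2. the brush has been drawn up so that its end is less than 32 mm below the mouth, the first time (z of brush_tip in the frame of mouth above -0.032 m), for 0.06 s.
3. the end tuft has been pressed onto the follower inside the bore, the second time (tuft pushed in by more than 1.5 mm) (all of step 1), for 0.06 s.
4. the brush has been drawn up so that its end is less than 32 mm below the mouth, the second time (z of brush_tip in the frame of mouth above -0.032 m), for 0.06 s.
5. the end tuft has been pressed onto the follower inside the bore, the third time (tuft pushed in by more than 1.5 mm) (all of step 3), for 0.06 s.
6. the brush has been drawn up so that its end is less than 32 mm below the mouth, the third time (z of brush_tip in the frame of mouth above -0.032 m), for 0.06 s.
At the end, for the whole second after the job is handed in: The brush hangs upright (within 0.1 rad) and still in the middle slot of the rack, its collar resting on the shelf (within 4 mm) and its stem inside the slot, with the gripper clear of it (x of brush in the frame of rack between -0.044 and -0.005 m and y of brush in the frame of rack between -0.008 and 0.008 m and z of brush in the frame of rack between 0.132 and 0.139 m and angle between brush's own z axis and vertical below 0.1 rad and linear speed of brush below 0.02 m/s and contact force between brush and the fingers below 0.05 N); the robot touches nothing.
It fails at once if the brush pressed on the reservoir or its follower with more than 22 N (contact force between brush and reservoir above 22 N).
It fails at once if a bystander (cap, tub, wheel, can, pliers, gear motor or driver) moved by more than 25 mm (distance of any of cap, tub, wheel, can, pliers, gearmotor, driver from where it was at the start of the episode above 0.025 m).
It also fails if it takes over 72 s, if anything falls off the work surface, if the arm or the gripper's body presses on something with over 40 N, if the wrist force passes 120 N, or if a joint passes its speed limit or range.

ROBOT

A 7-joint arm with a two-finger parallel gripper is mounted at the origin on the work surface. World frame = base frame: x ahead of the robot, y to its left, z up, the work surface at z = 0. Lengths are in m, angles in rad, forces in N, time in s.
With the tool pointing down it reaches from about 0.375 to 0.925 m from the base axis. Payload 3.1 kg.
Tool frame: the origin (TCP) lies between the finger pads; the fingertips stand 14 mm ahead of it and the grasp point (between the pads) lies 5 mm behind it; z points along the fingers, y is the direction in which the jaws open and shut (so a half turn about z gives the same grasp; the last joint's range is limited). The gripper opens to 85 mm and grips with 20 to 120 N. Pads are 22 mm wide; open, the fingers measure 114 mm over their backs; the gripper's body (76 mm by 85 mm) begins 54 mm behind the grasp point. The pads swing forward as they close: fully open they stand 13 mm farther back than shut.
Start: joints at [1.026, 0.383, 0.044, 1.598, -0.018, 1.161, -0.05], TCP at [0.281, -0.586, 0.245] pointing down, gripper open.
Joint ranges: [-2.61, 2.61], [-0.41, 2.15], [-1.48, 1.57], [0, 2.5], [-1.57, 4.71], [0.05, 1.97], [-2.85, 2.85]. Speed limits (rad/s): [2.79, 2.79, 3.14, 3.14, 3.14, 3.14, 3.14].

INTERFACE

Orientations are given as a rotation vector (axis times angle).
In Python, from plant import robot gives the robot as it stands. The module is installed in compiled form; this text tells all that it offers. Calls block until the motion is done:
- robot.reach(position, orientation): joint-space move of the TCP to a pose.
- robot.line_to(position, ori=None, rate=0.15, contact_N=None): straight line of the TCP; ori=None keeps the orientation; rate is the mean speed in m/s. With contact_N (N) it stops when the force on the tool has changed by that much, and returns True; else False.
- robot.movej(angles): joint-space move.
- robot.grip(opening, f_grip=None): finger opening in m; f_grip is the grip in N (None keeps the last); returns when the fingers have stopped.
- robot.hold(seconds).
- robot.ik(position, orientation): joint angles nearest the present ones, or None.
- robot.read_state(): the state.
- robot.capture(name): name is "scene" or "top"; returns the picture (480x640x3 uint8, blue, green, red); there is no depth.
- robot.get_calibration(name): a dict with "fx", "fy", "cx", "cy" (pixels), "extrinsics" (4x4, takes a point from world to camera coordinates). Camera axes: x right, y up, looking along -z (the intrinsics and any distortion apply to the point x, -y, -z); pixel columns grow to the right and rows downward; lengths in m; the calibration is good to about 2 mm. A picture is of the moment at which its call begins. get_calibration takes no time and is no camera call.
A pose or a line that the arm cannot do raises robot.MotionError and nothing moves.
- robot.hand_in(): hands the job in, once; it reports no verdict.
The state is a dict: "time": time; "qpos": joint angles; "qd": joint speeds; "joint_torque": joint torques, N m; "tcp_pos": TCP position; "tool_rot": TCP orientation; "ft_force": force on the tool from outside, world axes, zero at the start; "torque": the same for the moment, N m; "gripper_width": finger opening in m.
Only numpy, scipy, OpenCV 4.12 (cv2) and the standard library are available. Lean on these libraries where they do the work, as an engineer would, in place of code of your own. Each camera call takes 0.05 s, during which the arm holds its last target.

## Working session

There is one attempt and no reset: what is moved stays moved. The work goes in short steps, each a Python script; the robot and the scene stay as the last script left them, time stands still between calls to the robot, and variables do not carry over. Pictures are saved under pics/ and viewed, and the job is handed in when it is done.

```bash
mkdir -p pics; ls
python3 - <<'E'
from plant import robot
import cv2,numpy as np
np.set_printoptions(precision=4,suppress=True)
for n in("scene","top"):
    c=robot.get_calibration(n);print(n,c)
    cv2.imwrite(f"pics/{n}0.png",robot.capture(n))
print(robot.read_state())
E
```

```text
pics
scene {'fx': 555.6937711935925, 'fy': 555.6937711935925, 'cx': 315.2806481520472, 'cy': 234.9758680441101, 'extrinsics': array([[-0.1346,  0.9909,  0.0081,  0.0559],
       [-0.5754, -0.0848,  0.8134,  0.2146],
       [ 0.8067,  0.1048,  0.5816, -1.8634],
       [ 0.    ,  0.    ,  0.    ,  1.    ]])}
top {'fx': 620.2478867454257, 'fy': 620.2478867454257, 'cx': 318.6323523171635, 'cy': 236.46593004071357, 'extrinsics': array([[-0.0151, -0.9999, -0.0029, -0.0046],
       [ 0.9898, -0.0154,  0.1413, -0.5765],
       [-0.1413, -0.0008,  0.99  , -1.7951],
       [ 0.    ,  0.    ,  0.    ,  1.    ]])}
{'time': 0.1, 'qpos': array([ 1.0262,  0.3837,  0.0439,  1.5994, -0.0179,  1.1612, -0.0499]), 'qd': array([-0.0005, -0.0026, -0.    , -0.0043, -0.0015,  0.0006, -0.0004]), 'joint_torque': array([  0.0029, -43.4724,   1.0294, -25.0452,   0.0109,   0.0055,
         0.    ]), 'tcp_pos': array([ 0.2805, -0.5855,  0.244 ]), 'tool_rot': array([-3.0613, -0.6956,  0.001 ]), 'ft_force': array([-0.5217,  0.1993, -0.048 ]), 'torque': array([-0.0019, -0.0626,  0.0279]), 'gripper_width': 0.08554909898995754}
```

View pics/scene0.png

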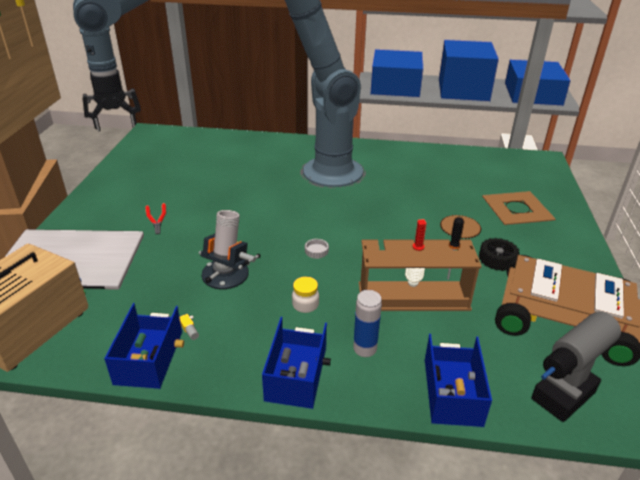

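View pics/top0.png

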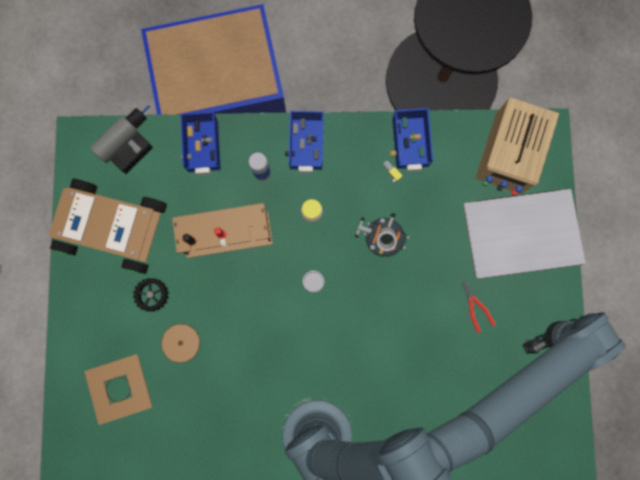

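The scene view shows the reservoir at about (227,235), the brush handle at (420,235) and the rack at (420,270). In the top view the reservoir is at (387,238), the brush at (220,233) and the rack at (222,231). Next I'll enlarge these areas.

Run:
```python
import cv2
s=cv2.imread("pics/scene0.png");t=cv2.imread("pics/top0.png")
def crop(im,x,y,w,h,k,n): cv2.imwrite(f"pics/{n}.png",cv2.resize(im[y:y+h,x:x+w],None,fx=k,fy=k,interpolation=cv2.INTER_CUBIC))
crop(s,180,195,100,100,6,"c_sres");crop(t,340,195,100,80,7,"c_tres")
crop(s,350,205,140,115,5.7,"c_srack");crop(t,160,195,125,75,6.4,"c_track")
```

```text
(no output)
```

View pics/c_sres.png

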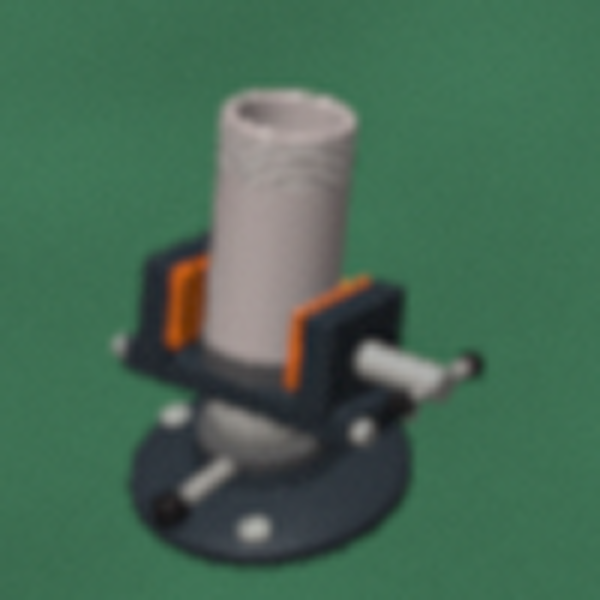

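View pics/c_tres.png

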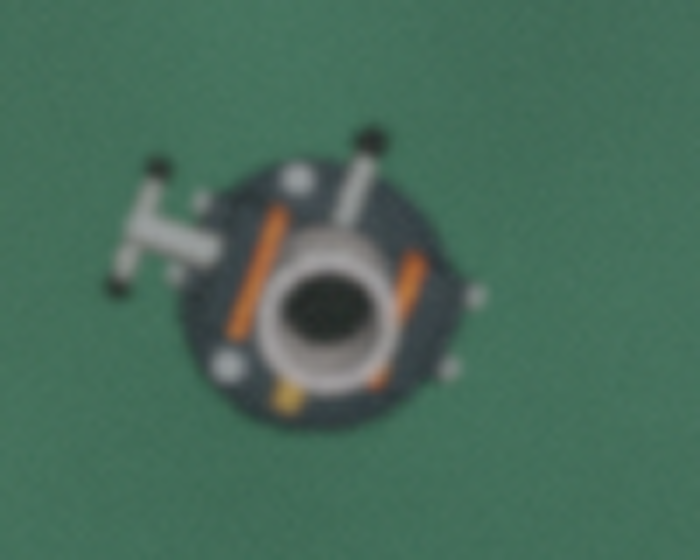

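View pics/c_srack.png

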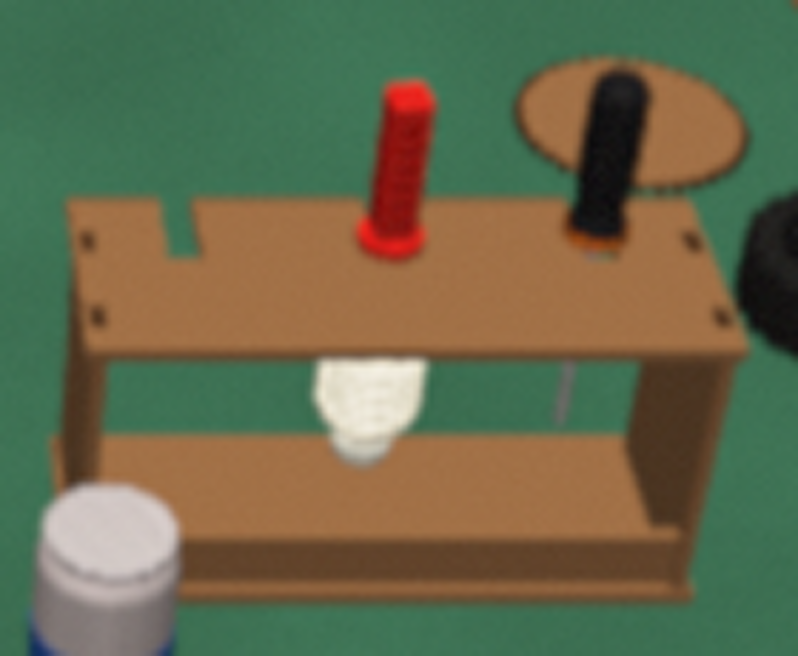

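View pics/c_track.png

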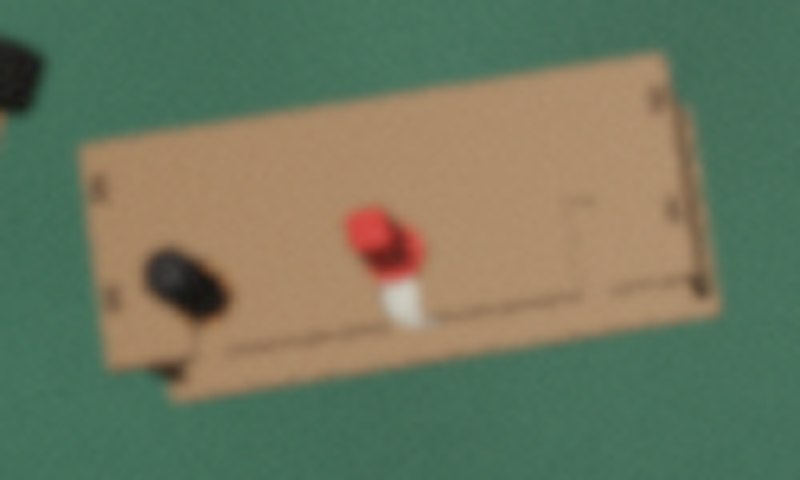

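```bash
cat > h.py <<'E'
import numpy as np,cv2
from plant import robot
from scipy.spatial.transform import Rotation as R
from scipy.optimize import least_squares
np.set_printoptions(precision=4,suppress=True)
C={n:robot.get_calibration(n) for n in("scene","top")}
def proj(n,P):
    c=C[n];P=np.atleast_2d(P);E=c["extrinsics"];p=P@E[:3,:3].T+E[:3,3]
    return np.stack([c["cx"]+c["fx"]*p[:,0]/-p[:,2],c["cy"]-c["fy"]*p[:,1]/-p[:,2]],1)
def cam(n):
    E=C[n]["extrinsics"];return -E[:3,:3].T@E[:3,3]
def ray(n,u,v):
    c=C[n];d=np.array([(u-c["cx"])/c["fx"],-(v-c["cy"])/c["fy"],-1]);return cam(n),C[n]["extrinsics"][:3,:3].T@d
def atz(n,u,v,z):
    o,d=ray(n,u,v);return o+d*(z-o[2])/d[2]
E
python3 - <<'E'
from h import *
print(cam("scene"),cam("top"))
S=np.array([[68,200],[695,200],[88,350],[745,350]])/5.7+[350,205]
T=np.array([[103,368],[82,147],[663,53],[705,290]])/6.4+[160,195]
ms=np.array([[-50,-130,135],[-50,130,135],[50,-130,135],[50,130,135]])/1e3
mt=np.array([[-50,130,135],[50,130,135],[50,-130,135],[-50,-130,135]])/1e3
def W(p,m): 
    c,s=np.cos(p[2]),np.sin(p[2]);return m@np.array([[c,s,0],[-s,c,0],[0,0,1]])+[p[0],p[1],0]
def f(p): return np.r_[(proj("scene",W(p,ms))-S).ravel(),(proj("top",W(p,mt))-T).ravel()]
r=least_squares(f,[.6,.25,.1],loss="soft_l1");p=r.x
print("rack",p,r.fun.round(1))
print("slot",W(p,np.array([[-.022,0,.135]])))
# brush: triangulate
def tri(a,b):
    g=lambda x:np.r_[(proj("scene",x)-a).ravel(),(proj("top",x)-b).ravel()]
    q=least_squares(g,[.6,.2,.15]);return q.x,q.fun
print("handle top",tri(np.array([412,92])/5.7+[350,205],np.array([370,228])/6.4+[160,195]))
print("mouth",tri(np.array([289,114])/6+[180,195],np.array([330,321])/7+[340,195]))
s=cv2.imread("pics/scene0.png");t=cv2.imread("pics/top0.png")
def crop(im,x,y,w,h,k,n): cv2.imwrite(f"pics/{n}.png",cv2.resize(im[y:y+h,x:x+w],None,fx=k,fy=k,interpolation=cv2.INTER_CUBIC))
crop(s,405,212,32,40,15,"c_sbr");crop(t,208,222,24,24,22,"c_tbr")
crop(s,208,203,44,58,10,"c_stube");crop(t,372,220,30,34,17,"c_ttube")
E
python3 -c "
import cv2,numpy as np
a=cv2.imread('pics/c_sbr.png');b=cv2.imread('pics/c_tbr.png');h=600
c=np.zeros((600,800,3),np.uint8)
c[:a.shape[0],:480][:, :a.shape[1]]=a[:600]
cv2.imwrite('pics/c_sbr.png',a)
"
```

```text
[1.6342 0.1581 0.9087] [ 0.3168 -0.0148  1.8585]
rack [0.5926 0.2646 0.1371] [-0.6 -1.2 -1.2 -0.6 -1.  -1.2  0.3 -0.6 -0.2 -0.5 -1.1 -0.8 -0.7  0.1
 -2.3 -2.3]
slot [[0.5708 0.2616 0.135 ]]
handle top (array([0.5728, 0.2611, 0.2068]), array([-0.9835,  0.056 , -1.1823,  0.0049]))
mouth (array([ 0.5432, -0.1998,  0.1625]), array([-0.8087, -0.0515, -0.8946,  0.2381]))
```

View pics/c_sbr.png

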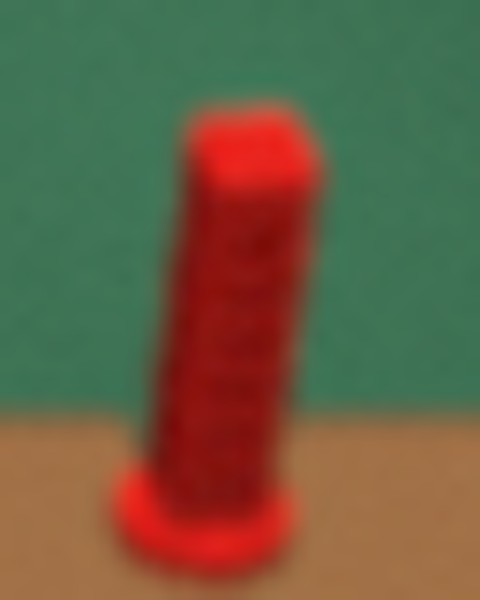

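View pics/c_tbr.png

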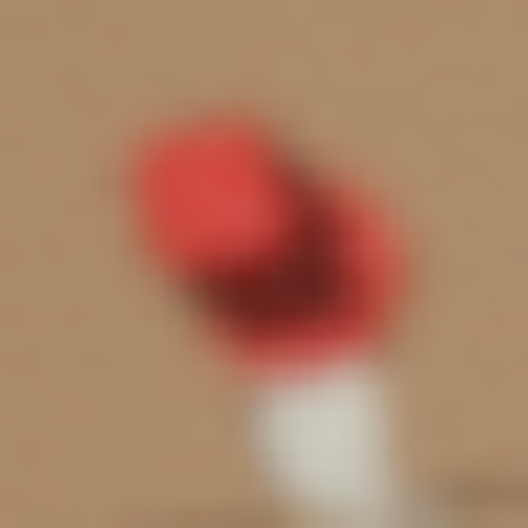

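View pics/c_stube.png

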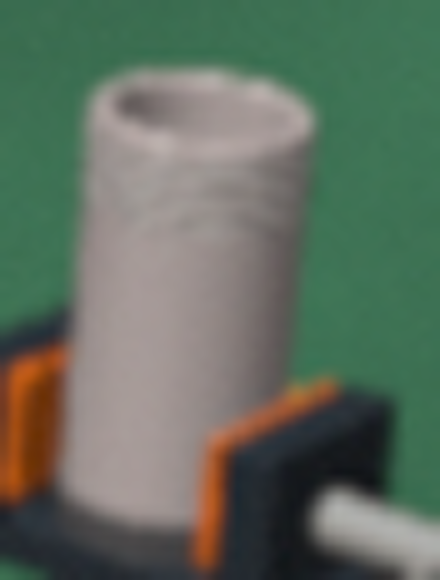

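View pics/c_ttube.png

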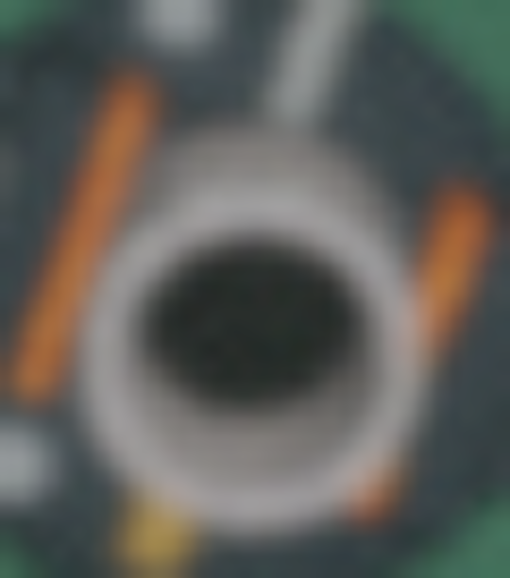

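```bash
cat > tube.py <<'E'
from h import *
def px(a,k,o): return np.array(a,float)/k+o-0.5+0.5/k
So=px([(88,105),(84,140),(72,320),(60,490),(100,522),(150,530),(289,385),(300,270),(310,170),(317,125),(290,88),(200,67),(115,75)],10,[208,203])
Si=px([(118,103),(300,122),(205,83),(205,143)],10,[208,203])
To=px([(80,335),(425,335),(255,538),(270,125),(155,185),(385,190),(130,470),(380,475)],17,[372,220])
Tr=px([(80,335),(425,335),(255,538),(255,178),(130,470),(380,475),(120,240),(380,230)],17,[372,220])
Ti=px([(132,335),(378,335),(255,497),(250,232)],17,[372,220])
th=np.linspace(0,2*np.pi,120,endpoint=False)
def axes(a):
    z=np.array([a[0],a[1],1]);z/=np.linalg.norm(z)
    x=np.cross([0,1,0],z);x/=np.linalg.norm(x);return x,np.cross(z,x),z
def circ(m,a,r,d):
    x,y,z=axes(a);return m-d*z+r*(np.cos(th)[:,None]*x+np.sin(th)[:,None]*y)
def hd(n,P,obs,sh):
    h=cv2.convexHull((proj(n,P)+sh).astype(np.float32))
    return [cv2.pointPolygonTest(h,(float(u),float(v)),True) for u,v in obs]
def f(p):
    m,a=p[:3],p[3:5];ss=p[5:7];st=p[7:9]
    full=np.r_[circ(m,a,.027,0),circ(m,a,.027,.11)]
    return np.r_[hd("scene",full,So,ss),hd("scene",circ(m,a,.022,0),Si,ss),hd("top",full,To,st),
      hd("top",circ(m,a,.027,0),Tr,st),hd("top",circ(m,a,.022,0),Ti,st),p[5:9]*0.5]
if __name__=="__main__":
    for g in ([-.3,0],[-.2,.1],[-.4,-.1]):
        r=least_squares(f,[.543,-.2,.162,*g,0,0,0,0],diff_step=1e-3,loss="soft_l1",f_scale=.5)
        print(r.cost,r.x,"tilt",np.degrees(np.arctan(np.hypot(*r.x[3:5]))))
    print(np.round(r.fun,1))
    print("origin",r.x[:3]-.128*axes(r.x[3:5])[2])
E
python3 tube.py
```

```text
12.083523856749261 [ 0.5437 -0.2009  0.1643 -0.2583  0.      0.      0.      0.      0.    ] tilt 14.480677625657348
6.637304687106422 [ 0.5432 -0.1989  0.1652 -0.2433  0.1065  0.      0.      0.      0.    ] tilt 14.875374823746885
6.637123270176588 [ 0.5432 -0.1989  0.1652 -0.2428  0.1063  0.      0.      0.      0.    ] tilt 14.846525373176089
[ 0.1 -0.1  0.1  0.3  2.3  2.9 -0.2 -0.2 -0.3 -0.5 -0.1  0.2  0.2  0.7
 -1.   1.  -0.4 -0.1 -0.8 -0.5 -1.1  0.8 -1.2  0.5 -0.4 -0.1 -0.8 -0.5
 -1.2  0.5 -0.4 -0.6 -1.3  1.1  0.1  0.1  0.2  0.   0.   0.   0. ]
origin [ 0.5733 -0.2121  0.0414]
```

```bash
cat > fit.py <<'E'
import tube; from tube import *
tube.So=np.delete(So,[4,5],0)
b=np.array([.543,-.2,.164,-.24,.1,0,0,0,0]);sc=np.array([.01,.01,.01,.1,.1,1,1,1,1])
for hide in (0,1):
    if hide: tube.To=np.delete(To,[3,4,5],0)
    g=lambda q:f(b+(q-1)*sc)
    r=least_squares(g,np.ones(9),diff_step=.01,loss="soft_l1",f_scale=.5);p=b+(r.x-1)*sc
    print(r.cost,p,"tilt",np.degrees(np.arctan(np.hypot(*p[3:5]))));print(np.round(r.fun,1))
    print("origin",p[:3]-.128*axes(p[3:5])[2])
    if not hide:
        for n,w,k,sh in(("scene",(208,203,44,58),10,p[5:7]),("top",(372,220,30,34),17,p[7:9])):
            im=cv2.imread(f"pics/{n}0.png");im=cv2.resize(im[w[1]:w[1]+w[3],w[0]:w[0]+w[2]],None,fx=k,fy=k,interpolation=cv2.INTER_CUBIC)
            for rr,d in((.027,0),(.022,0),(.027,.11),(.022,.055),(.022,.085)):
                q=(proj(n,circ(p[:3],p[3:5],rr,d))+sh-w[:2]+.5-.5/k)*k
                cv2.polylines(im,[q.astype(int)],True,(0,0,255) if d<.05 or d>.1 else (255,255,0),1)
            cv2.imwrite(f"pics/fit_{n}.png",im)
a=cv2.imread("pics/fit_scene.png");c=cv2.imread("pics/fit_top.png")
o=np.zeros((580,960,3),np.uint8);o[:580,:440]=a;o[:578,445:955]=c
cv2.imwrite("pics/fit.png",cv2.resize(o,(800,483)))
E
python3 fit.py
```

```text
2.7697886512359684 [ 0.5435 -0.1987  0.165  -0.2521  0.1224  0.468   0.1956  0.5956 -0.047 ] tilt 15.657142331938292
[-0.5 -0.5  0.   0.5 -0.2  0.1  0.2  0.  -0.2 -0.1 -0.2  0.3 -0.4  0.7
 -0.1 -0.6 -0.2 -0.6 -0.5  0.4 -0.1  0.  -0.1 -0.6 -0.2 -0.6 -1.1  0.
 -0.1 -0.9 -0.9  0.6  0.6 -0.   0.3  0.2  0.1  0.3 -0. ]
origin [ 0.5746 -0.2138  0.0418]
2.4797318269847732 [ 0.5437 -0.1989  0.1653 -0.2357  0.1159  0.4624  0.2903  0.4475  0.0478] tilt 14.717822704344583
[-0.3 -0.4 -0.1  0.2 -0.   0.1  0.1 -0.1 -0.2 -0.  -0.1  0.5 -0.5  0.8
  0.  -0.5 -0.3 -0.6  0.1 -0.1 -0.5 -0.3 -0.6 -1.   0.1 -0.1 -0.9 -0.9
  0.7  0.6 -0.   0.3  0.2  0.1  0.2  0. ]
origin [ 0.5729 -0.2133  0.0415]
```

View pics/fit.png

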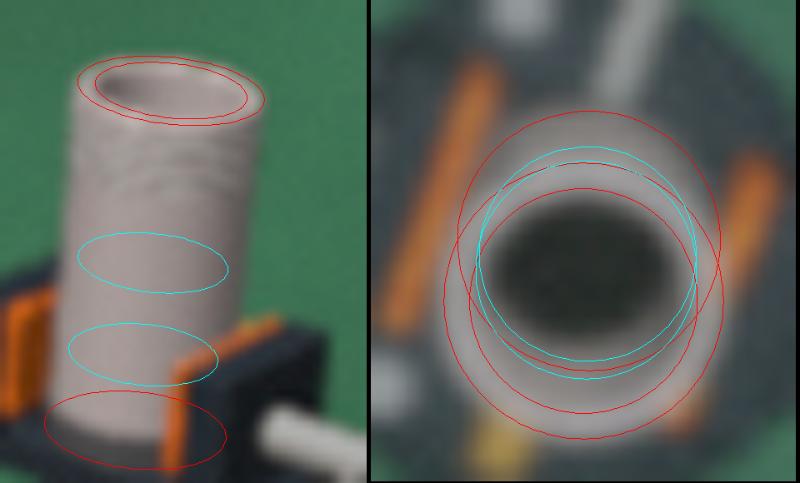

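Run:
```python
from h import *
k=7
uv=np.array([322,294])/7+[340,195]-.43
print(atz("top",*uv,.008),[np.linalg.norm(atz("top",*(np.array(a)/7+[340,195]),.008)-atz("top",*(np.array(b)/7+[340,195]),.008)) for a,b in (((180,294),(465,294)),((322,155),(322,432)))])
uv=np.array([270,481])/6+[180,195]-.43
print(atz("scene",*uv,.008))
import tube; from tube import *
tube.So=np.delete(So,[4,5,3],0)
tube.To=np.delete(To,[3],0)
db=lambda p:p[9]
B=px([(110,524),(150,530)],10,[208,203]);TB=px([(270,125)],17,[372,220])
def f2(p):
    m,a=p[:3],p[3:5];full=np.r_[circ(m,a,.027,0),circ(m,a,.027,p[9])]
    return np.r_[f(p[:9]),hd("scene",full,B,p[5:7]),hd("top",full,TB,p[7:9])]
b=np.array([.543,-.2,.164,-.24,.1,0,0,0,0,.105]);sc=np.array([.01,.01,.01,.1,.1,1,1,1,1,.01])
r=least_squares(lambda q:f2(b+(q-1)*sc),np.ones(10),diff_step=.01,loss="soft_l1",f_scale=.5);p=b+(r.x-1)*sc
J=r.jac;cov=np.linalg.inv(J.T@J)*.3
print(r.cost,p,"tilt",np.degrees(np.arctan(np.hypot(*p[3:5]))),"\nsd",np.sqrt(np.diag(cov))*sc)
print("origin",p[:3]-.128*axes(p[3:5])[2])
```

```text
[ 0.5776 -0.215   0.008 ] [np.float64(0.12260800682723355), np.float64(0.12041751868309333)]
[ 0.5895 -0.2079  0.008 ]
2.7558823622677293 [ 0.5437 -0.1987  0.1652 -0.254   0.1287  0.5106  0.2076  0.5362  0.0111
  0.1019] tilt 15.893758846701237 
sd [0.0029 0.0026 0.0037 0.018  0.0142 0.9964 1.1233 0.9039 1.0735 0.0014]
origin [ 0.5749 -0.2146  0.0421]
```

```bash
cat > plan.py <<'E'
from h import *
m=np.array([.5437,-.1987,.1652]);a=np.array([-.265,.130,1]);b=a/np.linalg.norm(a)
yaw=.14
def tool(bz,jaw):   # tool z = -bz, tool y ~ jaw projected
    z=-bz;y=jaw-z*(jaw@z);y/=np.linalg.norm(y);return R.from_matrix(np.stack([np.cross(y,z),y,z],1))
def tcp(o,bz,g=.043): return o+g*bz
def rv(r): return r.as_rotvec()
E
python3 - <<'E'
from plan import *
def px(a,k,o): return np.array(a,float)/k+o-0.5+0.5/k
S=px([[68,200],[695,200],[88,350],[745,350]],5.7,[350,205])
T=px([[103,368],[82,147],[663,53]],6.4,[160,195])
ms=np.array([[-50,-130,135],[-50,130,135],[50,-130,135],[50,130,135]])/1e3
mt=np.array([[-50,130,135],[50,130,135],[50,-130,135]])/1e3
def W(p,m): 
    c,s=np.cos(p[2]),np.sin(p[2]);return m@np.array([[c,s,0],[-s,c,0],[0,0,1]])+[p[0],p[1],0]
def f(p): return np.r_[(proj("scene",W(p,ms))-S+p[3:5]).ravel(),(proj("top",W(p,mt))-T+p[5:7]).ravel(),.3*p[3:7]]
r=least_squares(f,[.6,.25,.1,0,0,0,0],loss="soft_l1");p=r.x
print("rack",p,r.fun.round(1),"slot",W(p,np.array([[-.022,0,.135]])))
ts=px([250,150],15,[405,212]);tt=px([207,193],22,[208,222])
cs=px([210,525],15,[405,212]);
g=lambda x:np.r_[(proj("scene",x[:3])+x[3:5]-ts).ravel(),(proj("top",x[:3])+x[5:7]-tt).ravel(),.3*x[3:]]
q=least_squares(g,[.57,.26,.2,0,0,0,0]);print("handle top",q.x)
o=np.array([.572,.2615,.135]);up=np.array([0,0,1.])
rx=np.array([np.cos(yaw),np.sin(yaw),0]);ry=np.array([-rx[1],rx[0],0])
for nm,j in(("x",rx),("-x",-rx),("y",ry),("-y",-ry)):
    print(nm,robot.ik(tcp(o,up)+[0,0,.12],rv(tool(up,j))),robot.ik(tcp(o,up),rv(tool(up,j))))
for d in range(0,360,30):
    j=np.array([np.cos(np.radians(d)),np.sin(np.radians(d)),0]);oo=[robot.ik(tcp(m+b*(.112+h),b),rv(tool(b,j))) for h in(.04,-.08)];print(d,oo)
E
```

```text
rack [ 0.5924  0.2642  0.1416  0.4431  0.5421  0.111  -0.1539] [ 0.  -0.2 -0.7  0.1 -0.2 -0.1  1.   0.1  0.6  0.  -0.5 -0.2 -0.1  0.3
  0.1  0.2  0.  -0. ] slot [[0.5706 0.2611 0.135 ]]
handle top [ 0.5738  0.2606  0.2065  0.0929 -0.0053  0.1117 -0.0005]
x [ 0.2463  0.4831 -0.9961  1.554   0.4131  1.3309 -0.6569] [ 0.2382  0.6205 -0.9899  1.6737  0.5593  1.1583 -0.7596]
-x [ 0.3725  0.6109 -1.2423  1.5491  0.5832  1.4028  2.3677] [ 0.3696  0.7828 -1.2473  1.6685  0.7743  1.2741  2.2437]
y [ 0.2168  0.4639 -0.9476  1.5552  0.3843  1.3211  0.9342] [ 0.2398  0.6218 -0.9925  1.6736  0.5613  1.1591  0.8099]
-y [ 0.1928  0.4499 -0.9095  1.5562  0.3627  1.3141 -2.1922] [ 0.115   0.5389 -0.798   1.6791  0.4237  1.1053 -2.2374]
0 [array([ 0.6343, -0.0929, -0.3832,  1.9398,  0.0283,  1.0071,  0.2527]), array([ 0.6416,  0.0879, -0.4187,  2.0188,  0.1435,  0.767 ,  0.1565])]
30 [array([ 0.6113, -0.0932, -0.3618,  1.9407,  0.0308,  1.0074,  0.7762]), array([ 0.6401,  0.0878, -0.4171,  2.0189,  0.1432,  0.767 ,  0.6827])]
60 [array([ 0.6318, -0.0929, -0.3808,  1.9399,  0.0286,  1.0071,  1.2857]), 
[... 711 characters left out ...]
32,  0.038 ,  1.0081, -2.3725]), array([ 0.4198,  0.074 , -0.1882,  2.0285,  0.1103,  0.763 , -2.4339])]
240 [array([ 0.57  , -0.0938, -0.3236,  1.9423,  0.0354,  1.0078, -1.8628]), array([ 0.4721,  0.0768, -0.2424,  2.0262,  0.1174,  0.7638, -1.9321])]
270 [array([ 0.6039, -0.0933, -0.355 ,  1.941 ,  0.0317,  1.0074, -1.3545]), array([ 0.5306,  0.0803, -0.3032,  2.0236,  0.1258,  0.7648, -1.434 ])]
300 [array([ 0.6331, -0.0929, -0.382 ,  1.9399,  0.0284,  1.0071, -0.8308]), array([ 0.5975,  0.0847, -0.3728,  2.0207,  0.1361,  0.7661, -0.9214])]
330 [array([ 0.644 , -0.0928, -0.3921,  1.9395,  0.0272,  1.007 , -0.2894]), array([ 0.6287,  0.087 , -0.4053,  2.0194,  0.1413,  0.7667, -0.3851])]
```

```bash
cat >> plan.py <<'E'
up=np.array([0,0,1.]);yaw=.1416
rx=np.array([np.cos(yaw),np.sin(yaw),0]);ry=np.array([-rx[1],rx[0],0])
o=np.array([.572,.261,.135])
E
python3 - <<'E'
from plan import *
robot.reach(tcp(o,up)+[0,0,.11],rv(tool(up,rx)))
robot.line_to(tcp(o,up)+[0,0,.055])
s=robot.read_state();print(s["time"],s["tcp_pos"],tcp(o,up),s["ft_force"])
im=robot.capture("scene");a=cv2.resize(im[130:270,350:490],None,fx=4,fy=4,interpolation=cv2.INTER_CUBIC)
im=robot.capture("top");c=cv2.resize(im[180:280,160:260],None,fx=4,fy=4,interpolation=cv2.INTER_CUBIC)
w=np.zeros((560,960,3),np.uint8);w[:,:560]=a;w[:400,560:]=c;cv2.imwrite("pics/pre.png",cv2.resize(w,(800,467)))
E
```

```text
3.7583 [0.5721 0.2608 0.2329] [0.572 0.261 0.178] [-0.4003  0.0872 -0.0727]
```

View pics/pre.png

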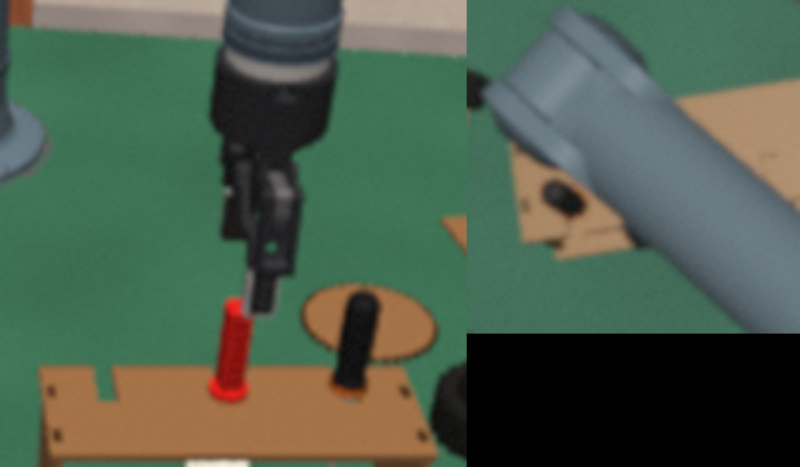

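```bash
python3 - <<'E'
from plan import *
s=robot.read_state();P=s["tcp_pos"]
k=4*800/960
def sh(p): return ((proj("scene",p)[0]-[350,130]+.5)*k).round(0)
for h in(-.0,.02,.05,-.014+.013):
  print(h,[sh(P+np.array([0,0,h])+d*rx) for d in(-.0525,-.0475,0,.0475,.0525)], [sh(P+np.array([0,0,h])+.0525*rx+e*ry) for e in(-.011,.011)])
print(sh(o),sh(o+[0,0,.074]), s["tool_rot"],rv(tool(up,rx)))
E
python3 - <<'E'
import cv2
a=cv2.imread("pics/pre.png")[120:420,180:330];cv2.imwrite("pics/pre_z.png",cv2.resize(a,None,fx=2,fy=2,interpolation=cv2.INTER_CUBIC))
E
```

```text
-0.0 [array([233., 230.]), array([234., 234.]), array([245., 271.]), array([257., 311.]), array([259., 316.])] [array([242., 316.]), array([276., 316.])]
0.02 [array([236., 205.]), array([237., 209.]), array([249., 246.]), array([261., 286.]), array([262., 290.])] [array([245., 290.]), array([280., 290.])]
0.05 [array([241., 167.]), array([243., 171.]), array([254., 207.]), array([267., 246.]), array([269., 250.])] [array([251., 250.]), array([286., 250.])]
-0.0010000000000000009 [array([233., 231.]), array([234., 235.]), array([245., 273.]), array([257., 313.]), array([258., 317.])] [array([241., 317.]), array([275., 317.])]
[227. 390.] [240. 302.] [2.0583 2.3725 0.0036] [2.0587 2.373  0.    ]
```

View pics/pre_z.png

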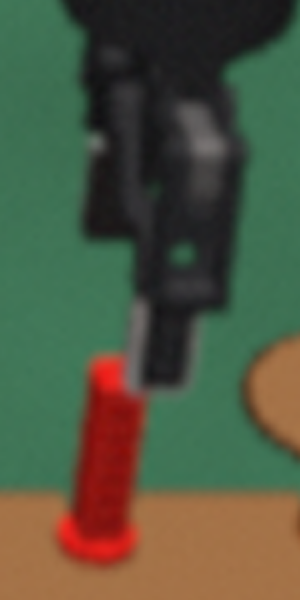

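Run:
```python
from plan import *
print(robot.line_to(tcp(o,up),rv(tool(up,rx)),rate=.1,contact_N=8))
s=robot.read_state();print(s["time"],s["tcp_pos"],s["ft_force"])
robot.grip(.014,60)
s=robot.read_state();print(s["time"],s["tcp_pos"],s["tool_rot"],s["ft_force"],s["torque"],s["gripper_width"])
im=robot.capture("scene");a=cv2.resize(im[150:320,350:490],None,fx=3.5,fy=3.5,interpolation=cv2.INTER_CUBIC)
cv2.imwrite("pics/grip.png",a)
```

```text
False
4.5583 [0.572  0.2612 0.1778] [-0.6197 -0.6333 -0.4725]
5.1833 [0.5722 0.2612 0.1784] [2.0586 2.3728 0.0011] [-0.1631 -0.3152  1.55  ] [-0.01    0.0135  0.0112] 0.01737362720657231
```

View pics/grip.png

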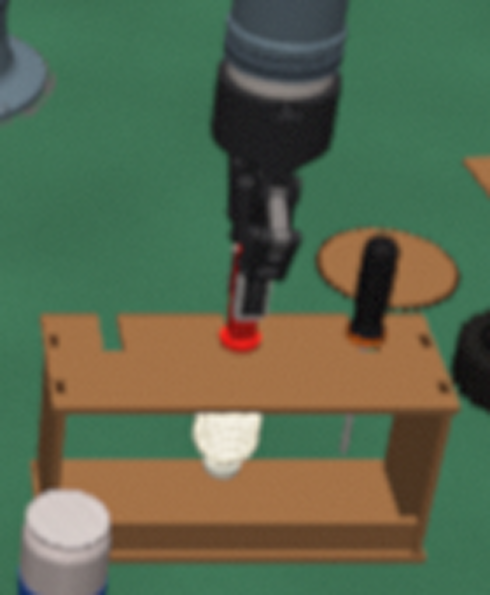

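Run:
```python
from plan import *
G=tcp(o,up);ro=rv(tool(up,rx))
np.save("G.npy",G)
def st(l):
    s=robot.read_state();print(l,round(s["time"],2),s["tcp_pos"],s["ft_force"],s["gripper_width"])
robot.line_to(G+[0,0,.003],rate=.05);st("lift")
print(robot.line_to(G+[0,0,.003]-.04*rx,rate=.1,contact_N=8));st("mid")
print(robot.line_to(G+[0,0,.003]-.095*rx,rate=.15,contact_N=8));st("out")
robot.line_to(G+[0,0,.16]-.095*rx,rate=.25);st("up")
robot.reach(tcp(m+b*(.112+.05),b),rv(tool(b,np.array([1.,0,0]))));st("over")
im=robot.capture("scene");a=cv2.resize(im[90:290,150:310],None,fx=3,fy=3,interpolation=cv2.INTER_CUBIC);cv2.imwrite("pics/over_s.png",a)
im=robot.capture("top");a=cv2.resize(im[180:280,330:440],None,fx=5,fy=5,interpolation=cv2.INTER_CUBIC);cv2.imwrite("pics/over_t.png",a)
```

```text
lift 5.48 [0.5719 0.2608 0.1808] [ 0.0718 -0.3797 -1.4095] 0.017583963667203658
False
mid 6.03 [0.5328 0.2552 0.1811] [ 0.7101  0.9079 -0.7718] 0.01736130923188615
False
out 6.55 [0.4792 0.2475 0.1814] [ 0.4523 -0.3264 -0.4648] 0.01763073056191557
up 7.33 [0.4778 0.2468 0.3368] [ 0.167   0.2941 -2.2334] 0.01765589745856024
over 8.88 [ 0.4921 -0.1714  0.3615] [-0.0671  0.1753 -0.996 ] 0.017755595337676112
```

View pics/over_s.png

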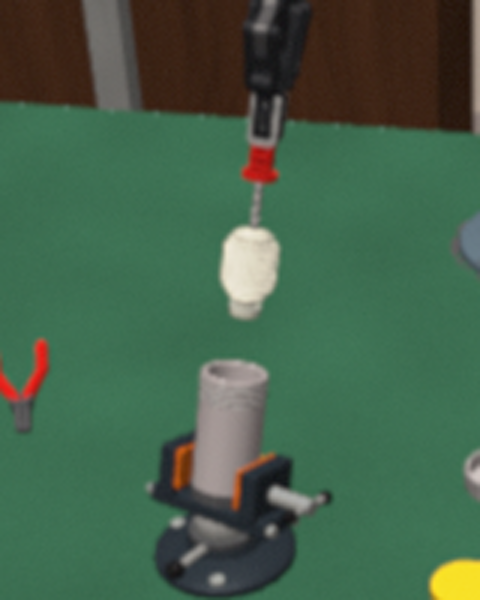

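View pics/over_t.png

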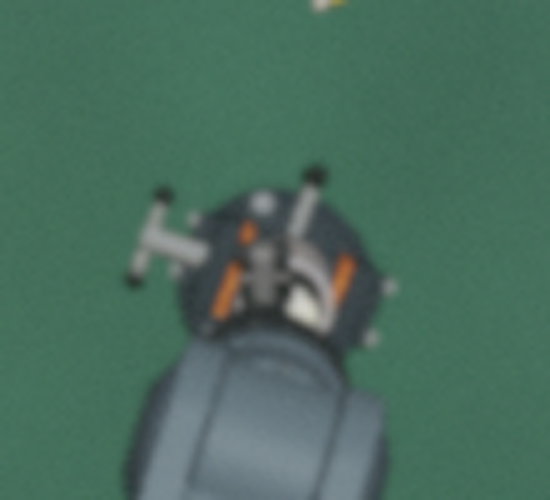

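```bash
cat > ov.py <<'E'
from plan import *
import sys
s=robot.read_state();P=s["tcp_pos"];Rt=R.from_rotvec(s["tool_rot"]).as_matrix();bz=-Rt[:,2]
O=P-.043*bz
im=cv2.imread("pics/over_s.png") if len(sys.argv)<2 else None
q=lambda p:tuple(((proj("scene",p)[0]-[150,90]+.5)*3-.5).round(1))
print("axis",bz,b);print("collar",q(O),"handle",q(O+.03*bz),"headmid",q(O-.07*bz),"tip",q(O-.112*bz),"mouth",q(m),"bottom",q(m-.11*b))
x,y=np.cross([0,1,0],bz),0
k=3
im2=cv2.imread("pics/over_s.png");im2=cv2.resize(im2[100:520,100:350],None,fx=2,fy=2,interpolation=cv2.INTER_CUBIC)
def dr(c,bz,r,col):
    x=np.cross([0,1,0],bz);x/=np.linalg.norm(x);y=np.cross(bz,x);t=np.linspace(0,6.3,60)
    C_=c+r*(np.cos(t)[:,None]*x+np.sin(t)[:,None]*y)
    qq=(((proj("scene",C_)-[150,90]+.5)*3)-[100,100])*2
    cv2.polylines(im2,[qq.astype(int)],True,col,1)
dr(O,bz,.014,(255,255,0));dr(O-.04*bz,bz,.022,(255,0,0));dr(O-.1*bz,bz,.022,(255,0,0));dr(O-.112*bz,bz,.012,(0,0,255))
dr(m,b,.027,(0,0,255));dr(m,b,.022,(0,0,255));dr(m-.09*b,b,.027,(0,0,255))
cv2.imwrite("pics/ov.png",im2[:600])
cv2.imwrite("pics/ov.png",cv2.resize(im2,(357,600)))
E
python3 ov.py
```

```text
axis [-0.2544  0.1232  0.9592] [-0.2542  0.1247  0.9591]
collar (np.float64(258.7), np.float64(176.6)) handle (np.float64(263.0), np.float64(138.6)) headmid (np.float64(248.7), np.float64(263.0)) tip (np.float64(243.0), np.float64(313.2)) mouth (np.float64(234.0), np.float64(370.5)) bottom (np.float64(219.7), np.float64(493.3))
```

View pics/ov.png

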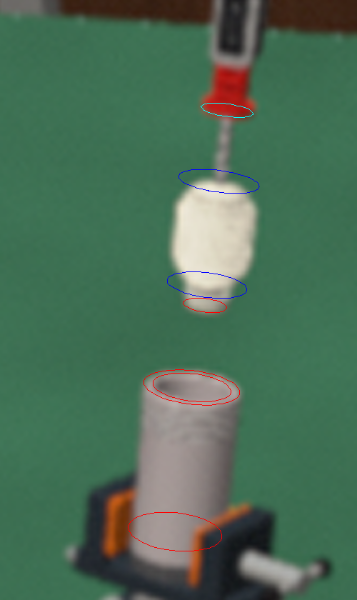

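```bash
cat >> plan.py <<'E'
RB=rv(tool(b,np.array([1.,0,0])))
def at(d,off=np.zeros(3)): return tcp(m+off+b*(.112-d),b)   # tip depth d below mouth
ex=np.cross(np.array([0,1.,0]),b);ex/=np.linalg.norm(ex);ey=np.cross(b,ex)
def fr(l=""):
    F=[];
    for _ in range(3):
        s=robot.read_state();F.append(s["ft_force"]);robot.hold(.02)
    F=np.mean(F,0);P=s["tcp_pos"];d=.112-(P-.043*b-m)@b
    print(l,round(s["time"],2),"depth %.4f"%d,"lat err mm",np.round([1e3*(P-m)@ex,1e3*(P-m)@ey],1),"Fax %.2f"%(F@b),"Flat",np.round([F@ex,F@ey],2),"T",s["torque"]);return F@b,d
E
python3 - <<'E'
from plan import *
fr("free")
for d in(-.005,.008,.022,.034,.045):
    c=robot.line_to(at(d),RB,rate=.05,contact_N=8);fr(c)
    if c: break
im=robot.capture("scene");a=cv2.resize(im[90:290,150:310],None,fx=3,fy=3,interpolation=cv2.INTER_CUBIC);cv2.imwrite("pics/in1.png",a)
E
```

```text
free 9.01 depth -0.0499 lat err mm [0.7 1.7] Fax -0.59 Flat [-0.15  0.69] T [ 0.1883  0.2598 -0.0329]
False 10.11 depth -0.0054 lat err mm [ 0.4 -0.1] Fax -0.19 Flat [-0.62  0.59] T [0.1619 0.3399 0.0132]
False 10.57 depth 0.0084 lat err mm [-0.3  0.2] Fax -1.20 Flat [-0.01  0.16] T [0.1357 0.3151 0.0079]
False 11.05 depth 0.0223 lat err mm [-0.2  0.2] Fax -1.13 Flat [-0.56  0.14] T [0.1392 0.3455 0.0031]
False 11.49 depth 0.0343 lat err mm [-0.2  0.2] Fax -0.90 Flat [-0.53 -0.11] T [0.2013 0.3469 0.0006]
False 11.91 depth 0.0457 lat err mm [-0.7  0. ] Fax -2.72 Flat [-0.53 -0.11] T [ 0.1243  0.459  -0.0384]
```

View pics/in1.png

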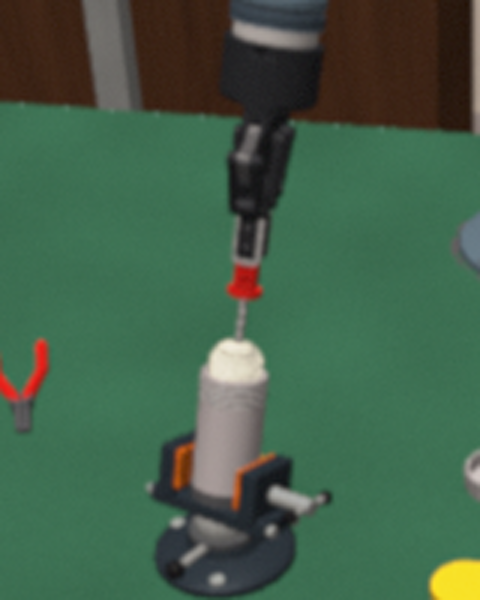

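The head sits centred in the mouth, at about (238,360), and the side forces are low. Next I'll feel for the follower in small steps.

Run:
```python
from plan import *
ref=None;L=[]
for d in np.arange(.050,.092,.0025):
    c=robot.line_to(at(d),RB,rate=.03,contact_N=9);f,dd=fr(c);L.append(f)
    if c or (len(L)>2 and f>np.median(L[:3])+4.5): break
```

```text
False 12.32 depth 0.0503 lat err mm [-0.2 -0.1] Fax -2.28 Flat [-1.08 -0.52] T [ 0.0249  0.574  -0.0465]
False 12.62 depth 0.0526 lat err mm [-0.1 -0.1] Fax -1.57 Flat [-0.84 -0.52] T [ 0.0806  0.6412 -0.099 ]
False 12.93 depth 0.0551 lat err mm [-0.  0.] Fax -1.03 Flat [-1.18 -0.7 ] T [ 0.0066  0.6334 -0.1   ]
False 13.22 depth 0.0577 lat err mm [-0.1  0. ] Fax -1.60 Flat [-0.96 -0.85] T [ 0.0434  0.6311 -0.0732]
False 13.53 depth 0.0602 lat err mm [-0.1  0. ] Fax -1.13 Flat [-1.34 -0.44] T [ 0.0803  0.642  -0.0402]
False 13.82 depth 0.0627 lat err mm [-0.   0.1] Fax -1.20 Flat [-1.28 -0.55] T [ 0.0993  0.6001 -0.1352]
False 14.12 depth 0.0652 lat err mm [-0.1  0.1] Fax -1.13 Flat [-1.03 -0.12] T [0.0967 0.6318 0.0072]
False 14.43 depth 0.0677 lat err mm [-0.   0.1] Fax -1.70 Flat [-0.69 -0.01] T [ 0.1256  0.5887 -0.0208]
False 14.72 depth 0.0702 lat err mm [-0.1  0.1] Fax -1.56 Flat [-0.6  -0.02] T [ 0.1884  0.5187 -0.0301]
False 15.03 depth 0.0727 lat err mm [-0.1  0. ] Fax -1.03 Flat [-1.17  0.28] T [ 0.1649  0.5535 -0.0347]
False 15.32 depth 0.0752 lat err mm [-0.   0.1] Fax -1.22 Flat [-0.89 -0.04] T [ 0.2031  0.5523 -0.0415]
False 15.62 depth 0.0775 lat err mm [ 0.1 -0. ] Fax 0.10 Flat [-1.72 -0.05] T [ 0.157   0.6498 -0.0477]
False 15.93 depth 0.0799 lat err mm [ 0.2 -0. ] Fax 2.63 Flat [-1.22 -0.24] T [ 0.2009  0.7586 -0.0051]
False 16.23 depth 0.0823 lat err mm [ 0.3 -0. ] Fax 5.00 Flat [-1.94 -0.2 ] T [ 0.2871  0.8946 -0.0485]
```

Run:
```python
from plan import *
for i in range(2):
    robot.line_to(at(.017),RB,rate=.06);robot.hold(.15);fr("up")
    c=robot.line_to(at(.070),RB,rate=.06,contact_N=10);fr(("down",c))
    if c: break
    c=robot.line_to(at(.082),RB,rate=.03,contact_N=10);robot.hold(.15);f,_=fr(("press",c))
    if f<3:
        c=robot.line_to(at(.084),RB,rate=.02,contact_N=8);robot.hold(.15);fr(("press2",c))
robot.line_to(at(.017),RB,rate=.06);robot.hold(.15);fr("up3")
```

```text
up 17.67 depth 0.0174 lat err mm [-0.3  0.1] Fax -0.87 Flat [-0.4   0.12] T [0.1835 0.3046 0.0099]
('down', False) 18.75 depth 0.0702 lat err mm [-0.5  0.1] Fax -2.74 Flat [-0.72  0.48] T [ 0.1492  0.5144 -0.0303]
('press', False) 19.5 depth 0.0819 lat err mm [ 0.3 -0.1] Fax 2.99 Flat [-1.79  0.41] T [ 0.1838  0.7006 -0.0288]
('press2', False) 19.95 depth 0.0837 lat err mm [ 0.3 -0.1] Fax 6.39 Flat [-2.24 -0.03] T [ 0.2545  0.9233 -0.0721]
up 21.42 depth 0.0174 lat err mm [-0.2  0.1] Fax -1.25 Flat [0.26 0.16] T [ 0.0872  0.294  -0.0661]
('down', False) 22.5 depth 0.0702 lat err mm [-0.5  0.1] Fax -2.81 Flat [-0.83  0.37] T [ 0.2374  0.5084 -0.0529]
('press', False) 23.25 depth 0.0819 lat err mm [ 0.2 -0.1] Fax 3.10 Flat [-2.03 -0.13] T [ 0.2087  0.6883 -0.0471]
up3 24.68 depth 0.0174 lat err mm [-0.2  0.1] Fax -0.38 Flat [-0.64 -0.34] T [ 0.2284  0.3526 -0.0098]
```

Run:
```python
from plan import *
G=np.load("G.npy");ro=rv(tool(up,rx))
def st(l):
    s=robot.read_state();print(l,round(s["time"],2),s["tcp_pos"],s["ft_force"],s["torque"],s["gripper_width"])
robot.line_to(at(-.055),RB,rate=.1);st("out")
robot.reach(G+[0,0,.16]-.095*rx,ro);st("back")
robot.line_to(G+[0,0,.03]-.095*rx,ro,rate=.15);robot.line_to(G+[0,0,.0035]-.095*rx,ro,rate=.06);robot.hold(.3);st("front of slot")
im=robot.capture("scene");a=cv2.resize(im[150:320,350:490],None,fx=3.5,fy=3.5,interpolation=cv2.INTER_CUBIC);cv2.imwrite("pics/front_s.png",a)
im=robot.capture("top");a=cv2.resize(im[180:290,150:290],None,fx=5,fy=5,interpolation=cv2.INTER_CUBIC);cv2.imwrite("pics/front_t.png",a)
```

```text
out 25.57 [ 0.4899 -0.1724  0.3658] [ 0.4557 -0.1982 -1.2433] [ 0.2062  0.3322 -0.0169] 0.017832965359756398
back 27.12 [0.4789 0.2458 0.3377] [ 0.4668 -0.4361 -0.646 ] [-0.0495 -0.006  -0.0365] 0.017488420324788676
front of slot 29.02 [0.4782 0.2477 0.1818] [-0.0008  0.3385 -1.0404] [0.0094 0.0108 0.0136] 0.01744104261268716
```

View pics/front_s.png

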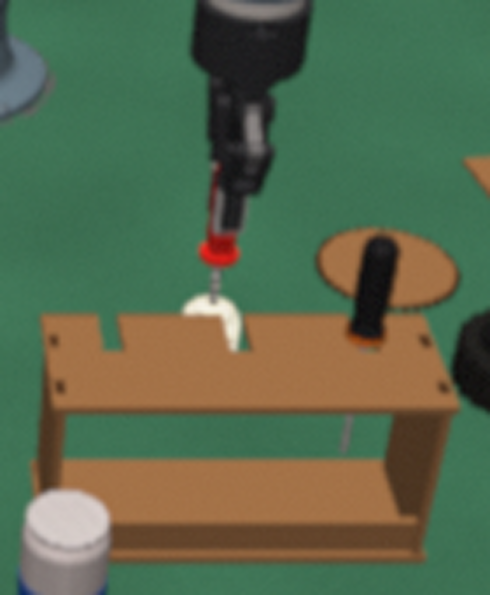

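View pics/front_t.png

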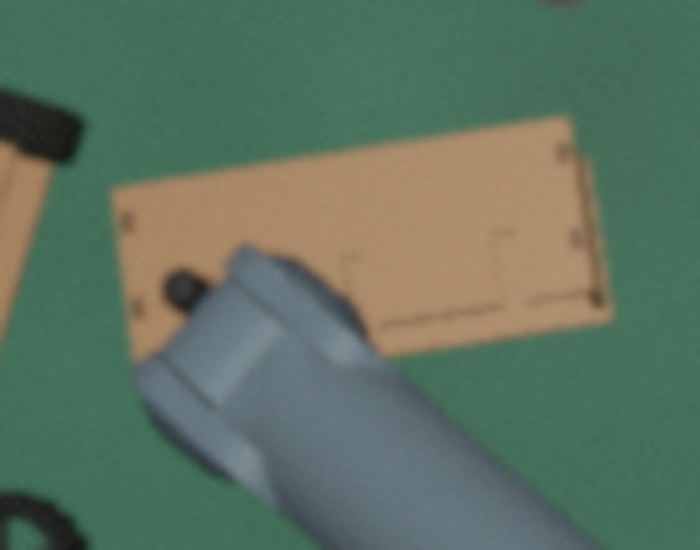

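The brush hangs straight in front of the slot: the collar is at (219,253) and the slot mouth at (233,315). I'll retrace the way I came out.

Run:
```python
from plan import *
G=np.load("G.npy");ro=rv(tool(up,rx))
def st(l):
    s=robot.read_state();print(l,round(s["time"],2),s["tcp_pos"],s["ft_force"],s["torque"],s["gripper_width"])
c=robot.line_to(G+[0,0,.0035]-.04*rx,ro,rate=.08,contact_N=6);st(("in1",c))
if not c:
    c=robot.line_to(G+[0,0,.0035],ro,rate=.08,contact_N=6);st(("in2",c))
    if not c:
        robot.hold(.2);c=robot.line_to(G+[0,0,-.001],ro,rate=.02,contact_N=4);st(("down",c))
im=robot.capture("scene");a=cv2.resize(im[150:320,350:490],None,fx=3.5,fy=3.5,interpolation=cv2.INTER_CUBIC);cv2.imwrite("pics/in_s.png",a)
```

```text
('in1', False) 29.97 [0.5318 0.2555 0.1813] [ 0.1787  0.6494 -1.8924] [0.0422 0.0595 0.0367] 0.017572183593191876
('in2', False) 30.62 [0.5715 0.2612 0.1813] [-0.3289  0.269  -0.9882] [ 0.0143  0.0583 -0.0055] 0.017548536830342788
('down', True) 31.07 [0.5721 0.2613 0.1785] [-1.0386 -0.5139  4.2553] [-0.0635  0.0733  0.0146] 0.017920529380424828
```

View pics/in_s.png

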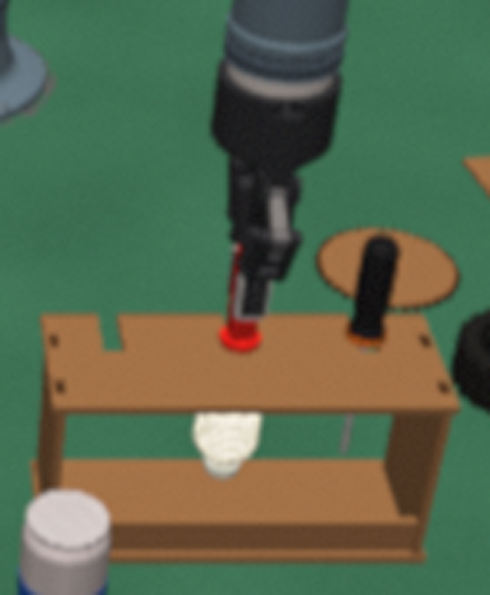

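The collar is back at (240,340), the same as before, and it met the shelf at the original height. Now I'll let go.

Run:
```python
from plan import *
G=np.load("G.npy");ro=rv(tool(up,rx))
robot.grip(.06);robot.hold(.3)
robot.line_to(G+[0,0,.14],ro,rate=.12);robot.reach(G+[-.12,-.15,.2],ro);robot.hold(.5)
s=robot.read_state();print(s["time"],s["tcp_pos"],s["ft_force"],s["gripper_width"])
im=robot.capture("scene");cv2.imwrite("pics/end.png",im);a=cv2.resize(im[205:320,350:490],None,fx=5.7,fy=5.7,interpolation=cv2.INTER_CUBIC);cv2.imwrite("pics/end_s.png",a)
im=robot.capture("top");a=cv2.resize(im[195:270,160:285],None,fx=6.4,fy=6.4,interpolation=cv2.INTER_CUBIC);cv2.imwrite("pics/end_t.png",a)
```

```text
34.55 [0.4521 0.1113 0.3779] [-0.0183  0.8186  0.467 ] 0.060236009704266374
```

View pics/end_s.png

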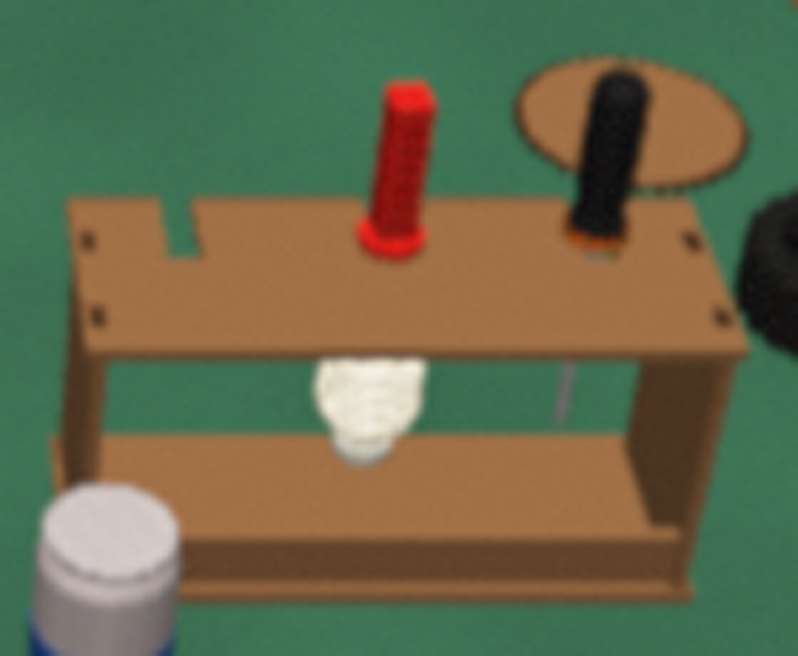

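View pics/end.png

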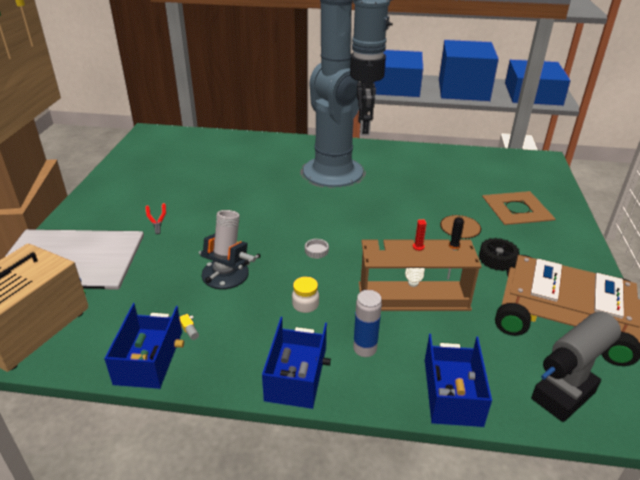

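View pics/end_t.png

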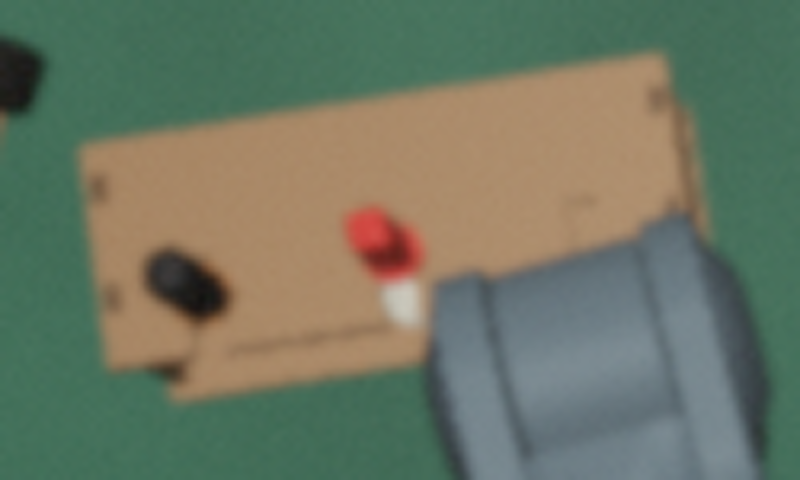

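The brush hangs exactly as it did at the start: handle top at (412,92) and collar at (392,238) in the crop. The bystanders haven't moved and the gripper is clear.

```bash
python3 -c "
from plant import robot
robot.hand_in()"
```

```text
the job is handed in; nothing more can be done
```

I brushed the bore with three full strokes, hung the brush back in the middle slot of the rack, let go and handed the job in. The clock stood at about 35 s of the 72 s allowed. No verdict is reported, so what follows rests on my own measurements.

- **Strokes:** the tuft met the follower about 76 mm below the mouth. I drew the brush up to an estimated 17 mm below the mouth after each press.
- **Gentleness:** the axial force rose about 5 to 9 N above the sliding level during the presses, well under the 22 N limit. I estimate that pushed the tuft in by at least 4 mm each time.
- **Weaker evidence:** the second press first read about 2 N lower than the first, so I went 2 mm deeper on that one. The third read the same lower value, and I left it because it was still clearly beyond the 1.5 mm needed. Tuft travel and tip depth are inferred from force and arm position, not measured directly.
- **Final check:** in the closing pictures the brush looks the same as in the opening ones, hanging upright with its collar on the shelf. The gripper was clear of everything, and I saw no bystander out of place.
- **Disagreement:** the two cameras differed by about half a pixel (1 to 1.5 mm) sideways. The fitted bore tilt was uncertain by about 1°, which gave no noticeable side force (about 2 N at most).

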